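Lock the board holder's index bar by feel

ROBOT

A 6-joint arm with a two-finger parallel gripper is mounted at the origin on the work surface. World frame = base frame: x ahead of the robot, y to its left, z up, the work surface at z = 0. Lengths are in m, angles in rad, forces in N, time in s.
With the tool pointing down it reaches from about 0.35 to 0.775 m from the base axis. Payload 7.3 kg.
Tool frame: the origin (TCP) lies at the very end of the fingers, on their centre line; the grasp point (between the pads) lies 19 mm behind it; x points along the fingers, y is the direction in which the jaws open and shut, and the axes are right-handed (so a half turn about x gives the same grasp; the last joint's range is limited). The gripper opens to 92 mm and grips with 3 to 60 N. Pads are 19 mm wide; open, the fingers measure 130 mm over their backs; the gripper's body (75 mm by 190 mm) begins 47 mm behind the grasp point.
Start: joints at [1.023, 0.342, 1.524, -0, 1.275, -0.146], TCP at [0.205, 0.483, 0.227] pointing down, gripper open.
Joint ranges: [-2.53, 2.53], [-0.77, 2.02], [0.04, 2.7], [-1, 4.14], [0.28, 2.66], [-3.11, 3.11]. Speed limits (rad/s): [2.57, 2.57, 3.14, 3.14, 3.14, 3.14].

INTERFACE

Orientations are given as [roll, pitch, yaw] about the fixed x, y, z axes, in that order (R = Rz(yaw) Ry(pitch) Rx(roll)).
In Python, from cell import robot gives the robot as it stands.
- The arm moves only by the tool play_rows, never from a script. Its argument "moves" is a list that holds one entry, the list of rows, each a list of 5 numbers: the shift along the tool's x, y, z in m, then the turn about the tool's x in degrees, then the opening, from -1 (shut) to 1 (fully open), so that 0 is half open. A call has exactly 10 rows; each row shifts and turns the pose as measured when the row begins, along the tool's axes as they then stand; what a row does not reach is not made up. A row lasts 1/10 s, in which the tool goes at most 50 mm and 8.59 degrees, less where a joint would pass 70% of its speed; a pose out of reach is approached as far as the arm can. A call with a gripper value outside its range is refused whole. The fingers move at their own pace and stop on an object; "grip_force" is the grip in N (left out, the last holds). Time passes only in rows, so rows that do not move let the fingers close, or fill a call up. It gives the time, the measured TCP pose, the force and the opening at its end, in the units of the state.
- robot.observe(): the state, without advancing time (a new reading comes with each control period).
- robot.read_camera(name): name is "scene" or "top" or "wrist"; returns the picture (400x640x3 uint8, red, green, blue); there is no depth.
- robot.get_calibration(name): a dict with "mtx" (3x3 intrinsics, pixels), "k1" (the pictures are not rectified: a ray, as slopes to the right and down, at radius r is drawn at 1 + k1 r^2 times it, then the intrinsics apply), "view" (4x4, takes a point from world to camera coordinates). Camera axes: x right, y up, looking along -z (the intrinsics and any distortion apply to the point x, -y, -z); pixel columns grow to the right and rows downward; lengths in m; the calibration is good to about 2 mm. A picture is of the moment at which its call begins: read the wrist's pose just before it. get_calibration takes no time and is no camera call; for the wrist camera it gives the pose at the moment of the call.
- robot.hand_in(): hands the job in, once; it reports no verdict.
Trained networks look in the newest picture that a camera, given by its name, has taken for a name from the list of things; names that differ only in an ending like _2 or _b are one class to them, and where a whole thing is asked for, a point or a joint stands for the part that bears it (a point fixed in the world has none). Each returns a list of dicts, best first, with "score" (0 to 1); they miss things now and then, are a little off and sometimes report something else, mostly with a low value. They report only what shows in the picture. A call takes as long as a camera call. They do not tell look-alikes from the thing itself.
- robot.spot_in(camera, label): "point" ([column, row] in pixels, amid what is visible of it).
The state is a dict: "time": time; "qpos": joint angles; "qvel": joint speeds; "joint_efforts": joint torques, N m; "tool_pos": TCP position; "tool_rot": TCP orientation; "contact_force": force on the tool from outside, world axes, zero at the start; "torque": the same for the moment, N m; "opening": finger opening in m.
Only numpy, scipy, OpenCV 4.12 (cv2) and the standard library are available. Lean on these libraries where they do the work, as an engineer would, in place of code of your own. Each camera call takes 0.05 s, during which the arm holds its last target.

TASK

Lock the circuit-board holder: take the red-handled locking key out of its wooden stand, lower its foot through the yellow-framed opening at one end of the holder's slot, and, pressing lightly, slide it along the slot until you feel the foot drop into the hidden notch. There push the key straight down until its collar sits flush on the holder's top, and let go. Be gentle throughout - never force the key against the holder - and leave the tray, reel and jar where they are.

Things in the scene. Friction and masses are not known exactly. Their poses are not given: they have to be found in the camera images.
- key: Loose locking key, upright, about 100 g. Origin: centre of its foot's underside, z up. Round foot 16 mm diameter, 6 mm high; round stem 7 mm diameter up to 22 mm; round collar 26 mm diameter, 22 to 27 mm; red square grip 18 x 18 mm (faces along the key's x and y), 27 to 75 mm. It starts hanging by its collar on the stand's top; lift it straight up 30 mm or more to clear the hole.
- stand: Fixed wooden block 60 x 60 x 34 mm, origin under its centre, with a 21 mm hole 26 mm deep in the middle of its top.
- holder: Fixed board holder; origin at bench level under the slot's middle; y runs along the slot from the opening to the far end, z up. Grey track housing 40 mm wide (x), 260 mm long (y), flat top at z = 42 mm; a green circuit board in a clamp on its +x side, not above 42 mm. Inside, a channel 22 mm wide with a level floor (the track) at z = 30 mm. The key and holder may press each other with at most 60 N.
- slot_mid (a point): Middle of the slot, at the holder's top (holder frame 0, 0, 42 mm). The slot, 11 mm wide, runs along x = 0 from y = -74 to +124 mm between lips 4 mm thick (z = 38 to 42 mm) that roof the channel and hold the foot captive. While the foot rides on the track the key's collar stands 10 mm above the top.
- opening (a point): Point on the holder: centre of the yellow-framed square opening, 22 x 22 mm, at the height of the track floor (12 mm below the holder's top; holder frame 0, -85, 30 mm). Axes as the holder's. The foot can go in only here.
- track_end (a point): On the track floor near its closed far end (holder frame 0, +115, 30 mm). Between the opening and here lies the hidden notch, across the whole channel, 22 mm long in y, centre anywhere from holder y = -25 to +40 mm. In it, 3 to 4 mm below the track, is a friction pad: the foot drops onto it and then catches on the notch's wall; some 6 N down makes the pad give, with no spring back, until the collar lands, foot 10 mm below the track.
- parts_tray: Bystander: loose grey parts tray 90 x 120 x 25 mm, origin under its centre.
- solder_reel: Bystander: loose blue reel, 60 mm diameter, 30 mm high, lying flat, origin under its centre.
- flux_jar: Bystander: loose amber jar, 44 mm diameter, 50 mm high, origin under its centre.
Things that resemble listed ones, but are neither listed nor needed, are in the scene too. What is shaped like the key but green or turquoise is not meant.

How it is judged:
On the way, in this order (a step that is already met when the one before it is completed fails the run):
1. the key's foot has gone in through the opening and rides on the track under the lips (z of key in the frame of holder between 0.028 and 0.033 m and y of key in the frame of holder between -0.07 and 0.124 m and x of key in the frame of holder between -0.006 and 0.006 m), for 0.1 s.
2. the key is down in the notch with its collar on the holder's top (z of key in the frame of holder below 0.0225 m), for 0.2 s.
At the end, for the whole second after the job is handed in: The key stands upright (within 7 degrees), at rest and released in the holder's notch, its collar flush on the holder's top to within 2.5 mm (foot underside less than 22.5 mm above the bench) (z of key in the frame of holder between 0.015 and 0.0225 m and y of key in the frame of holder between -0.04 and 0.055 m and x of key in the frame of holder between -0.006 and 0.006 m and angle between key's own z axis and vertical below 0.12 rad and linear speed of key below 0.02 m/s); the robot touches nothing.
It fails at once if key and holder press on each other with more than 60 N (contact force between key and holder above 60 N).
It fails at once if parts tray moved by more than 15 mm (distance of parts_tray from where it was at the start of the episode above 0.015 m).
It fails at once if solder reel moved by more than 15 mm (distance of solder_reel from where it was at the start of the episode above 0.015 m).
It fails at once if flux jar moved by more than 15 mm (distance of flux_jar from where it was at the start of the episode above 0.015 m).
It also fails if it takes over 69 s, if anything falls off the work surface, if the arm or the gripper's body presses on something with over 40 N, if the wrist force passes 120 N, or if a joint passes its speed limit or range.

## Working session

There is one attempt and no reset: what is moved stays moved. The work goes in short steps, Python scripts to look and compute and a tool call to move; the robot and the scene stay as the last step left them, time stands still between calls to the robot, and variables do not carry over. Pictures are saved under pics/ and viewed, and the job is handed in when it is done.

Besides the shell and the picture viewer there is one more tool, called by a JSON object that holds its "op" and its "data". play_rows: Moves the arm, as the interface text tells. Its arguments: {"type":"object","properties":{"moves":{"type":"array"},"grip_force":{"type":"number"}},"required":["moves"]}

```bash
mkdir -p pics; ls; cat > h.py <<'E'
from cell import robot
import numpy as np, cv2
def snap(c,fn):
    im=robot.read_camera(c); cv2.imwrite('pics/'+fn,im[:,:,::-1]); return im
def ray(c,p,cal=None):
    cal=cal or robot.get_calibration(c)
    K=np.array(cal['mtx']);k=cal['k1'];V=np.array(cal['view'])
    d=np.array([(p[0]-K[0,2])/K[0,0],(p[1]-K[1,2])/K[1,1]]);s=d.copy()
    for _ in range(30): s=d/(1+k*(s@s))
    R=V[:3,:3];o=-R.T@V[:3,3]
    return o,R.T@np.array([s[0],-s[1],-1])
def at(c,p,z,cal=None):
    o,d=ray(c,p,cal);return o+d*(z-o[2])/d[2]
def proj(c,X,cal=None):
    cal=cal or robot.get_calibration(c)
    K=np.array(cal['mtx']);k=cal['k1'];V=np.array(cal['view'])
    q=V[:3,:3]@np.array(X)+V[:3,3]; s=np.array([q[0],-q[1]])/-q[2]; s=s*(1+k*(s@s))
    return K[:2,:2]@s+K[:2,2]
E
python3 - <<'E'
from h import *
snap('top','top0.png');snap('scene','scene0.png')
print(robot.observe())
for c in('top','scene'):
  for l in('key','stand','holder','opening','slot_mid','parts_tray','solder_reel','flux_jar'):
    print(c,l,[(np.round(d['point']),round(d['score'],2)) for d in robot.spot_in(c,l)])
E
```

```text
pics
{'time': 0.1, 'qpos': array([ 1.02299024e+00,  3.42647118e-01,  1.52490667e+00,  5.81357747e-06,
        1.27538446e+00, -1.45995249e-01]), 'qvel': array([-0.00049351, -0.00134048, -0.00232512,  0.00086856,  0.00025098,
        0.00189606]), 'joint_efforts': array([ 2.63617840e-04, -4.32006347e+01, -2.44692850e+01,  7.16845924e-02,
        5.27422631e-02, -5.83876295e-05]), 'tool_pos': array([0.20511054, 0.4828932 , 0.2261227 ]), 'tool_rot': array([-1.72092315,  1.56945072, -2.12273568]), 'contact_force': array([-0.96493591, -0.02050722, -0.72016622]), 'torque': array([-0.0172763 , -0.02510141,  0.01642422]), 'opening': 0.09180311278860409}
top key [(array([426., 274.]), 0.7), (array([424., 244.]), 0.53), (array([429., 206.]), 0.52)]
top stand [(array([417., 242.]), 0.9)]
top holder [(array([302., 217.]), 0.96)]
top opening [(array([298., 218.]), 0.73)]
top slot_mid [(array([304., 218.]), 0.77)]
top parts_tray [(array([195., 225.]), 0.63)]
top solder_reel [(array([341., 134.]), 0.58), (array([298., 219.]), 0.21)]
top flux_jar [(array([298., 286.]), 0.81)]
scene key [(array([222., 145.]), 0.74), (array([200., 171.]), 0.66), (array([234., 124.]), 0.55), (array([190., 139.]), 0.54)]
scene stand [(array([224., 157.]), 0.73)]
scene holder [(array([348., 212.]), 0.79), (array([265., 287.]), 0.3)]
scene opening [(array([346., 211.]), 0.7)]
scene slot_mid []
scene parts_tray [(array([468., 234.]), 0.96)]
scene solder_reel [(array([266., 285.]), 0.88)]
scene flux_jar [(array([364., 145.]), 0.92)]
```

View pics/top0.png

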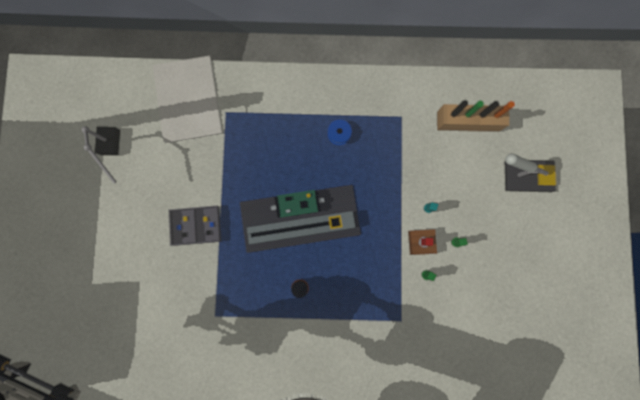

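View pics/scene0.png

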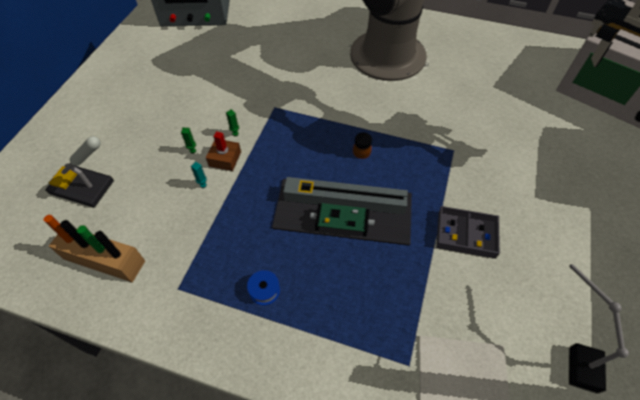

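```bash
python3 - <<'E'
from h import *
im=cv2.imread('pics/top0.png')
a=cv2.resize(im[180:310,380:480],None,fx=4,fy=4,interpolation=cv2.INTER_CUBIC)
b=cv2.resize(im[140:290,240:350],None,fx=3.5,fy=3.5,interpolation=cv2.INTER_CUBIC)
cv2.imwrite('pics/c1.png',a);cv2.imwrite('pics/c2.png',b)
im=cv2.imread('pics/scene0.png')
cv2.imwrite('pics/c3.png',cv2.resize(im[100:210,160:270],None,fx=5,fy=5,interpolation=cv2.INTER_CUBIC))
E
```

```text
(no output)
```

View pics/c1.png

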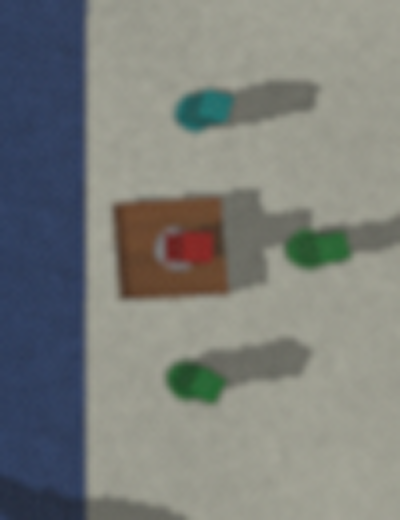

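View pics/c2.png

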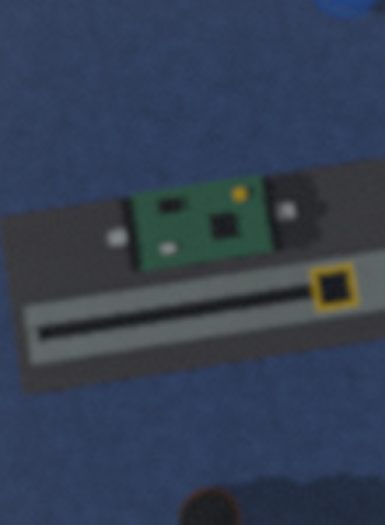

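View pics/c3.png

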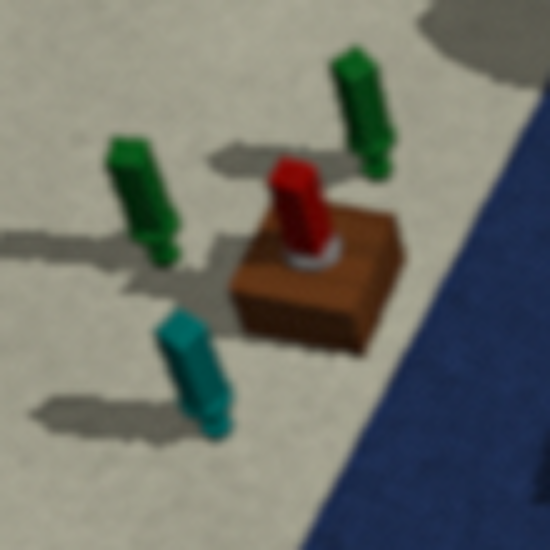

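```bash
python3 - <<'E'
from h import *
for p,z in [((417,242),0),((428,242),.075),((426,242),.06),((336,222.5),.042),((249,234),.042),((302,217),.042),((427,274),.04),((433,207),.04),((460,241),.04),((300,288),.05),((340,131),.03)]:
    print(p,z,np.round(at('top',p,z),4))
for p,z in [((222,142),.05),((306,187),.042),((405,199),.042)]: print('scene',p,np.round(at('scene',p,z),4))
print(robot.get_calibration('top'))
E
```

```text
(417, 242) 0 [ 0.4848 -0.2699  0.    ]
(428, 242) 0.075 [ 0.4839 -0.2783  0.075 ]
(426, 242) 0.06 [ 0.4841 -0.2774  0.06  ]
(336, 222.5) 0.042 [ 0.526  -0.0634  0.042 ]
(249, 234) 0.042 [0.4928 0.147  0.042 ]
(302, 217) 0.042 [0.5373 0.0198 0.042 ]
(427, 274) 0.04 [ 0.4081 -0.2844  0.04  ]
(433, 207) 0.04 [ 0.5702 -0.2999  0.04  ]
(460, 241) 0.04 [ 0.4891 -0.3645  0.04  ]
(300, 288) 0.05 [0.3681 0.0192 0.05  ]
(340, 131) 0.03 [ 0.7579 -0.0693  0.03  ]
scene (222, 142) [ 0.4756 -0.2789  0.05  ]
scene (306, 187) [ 0.5287 -0.0593  0.042 ]
scene (405, 199) [0.4932 0.1477 0.042 ]
{'mtx': array([[433.09955111,   0.        , 317.26005548],
       [  0.        , 433.09955111, 197.58420875],
       [  0.        ,   0.        ,   1.        ]]), 'k1': 0.0254879251893036, 'view': array([[ 2.53616670e-02, -9.99676161e-01,  2.08793170e-03,
        -3.11594666e-02],
       [ 9.92858848e-01,  2.54321454e-02,  1.16552619e-01,
        -5.86186563e-01],
       [-1.16567976e-01, -8.82947261e-04,  9.93182323e-01,
        -1.03506626e+00],
       [ 0.00000000e+00,  0.00000000e+00,  0.00000000e+00,
         1.00000000e+00]])}
```

The red key is the one at top (425,242), collar on the wooden stand. The look-alikes are green at (428,274) and (460,241) and turquoise at (432,207), all loose on the bench. The crop confirms it: only the one in the stand is red. The opening is at top (336,222), and the slot runs left to (249,234).

```bash
cat >> h.py <<'E'
from scipy.spatial.transform import Rotation as Ro
def st():
    o=robot.observe(); R=Ro.from_euler('xyz',o['tool_rot']).as_matrix(); return o,R
def delta(w):
    o,R=st(); return np.round(R.T@(np.array(w)),4)
def info():
    o,R=st(); print('t',round(o['time'],2),'pos',np.round(o['tool_pos'],4),'F',np.round(o['contact_force'],2),'M',np.round(o['torque'],3),'open',round(o['opening'],4)); print('x',R[:,0].round(4),'y',R[:,1].round(4),'z',R[:,2].round(4)); return o,R
E
python3 - <<'E'
from h import *
o,R=info(); p=o['tool_pos']
w1=np.array([.44,.1,.25]);w2=np.array([.43,-.277,.25])
print(delta(w1-p),delta(w2-w1))
cal=robot.get_calibration('wrist');V=cal['view'];print('campos in tool',R.T@(-V[:3,:3].T@V[:3,3]-p),'look in tool',R.T@(-V[2,:3]), 'right',R.T@V[0,:3])
E
```

```text
t 0.9 pos [0.2053 0.4832 0.2267] F [0.17 0.46 0.12] M [-0.026 -0.003  0.075] open 0.0919
x [ 1.e-04  1.e-04 -1.e+00] y [3.911e-01 9.203e-01 1.000e-04] z [ 0.9203 -0.3911  0.    ]
[-0.0233 -0.2609  0.3659] [-0.     -0.3509  0.1382]
campos in tool [-0.15811071 -0.00030794 -0.06653547] look in tool [ 0.96821442 -0.0010149   0.25011959] right [ 1.06309505e-03  9.99999433e-01 -5.75710523e-05]
```

{"op": "play_rows", "data": {"moves": [[[-0.0023, -0.026, 0.0366, 0, 1], [-0.0023, -0.026, 0.0366, 0, 1], [-0.0023, -0.026, 0.0366, 0, 1], [-0.0023, -0.026, 0.0366, 0, 1], [-0.0023, -0.026, 0.0366, 0, 1], [-0.0023, -0.026, 0.0366, 0, 1], [-0.0023, -0.026, 0.0366, 0, 1], [-0.0023, -0.026, 0.0366, 0, 1], [-0.0023, -0.026, 0.0366, 0, 1], [-0.0023, -0.026, 0.0366, 0, 1]]]}}

```text
time: 1.9
tool_pos: [0.4472, 0.0919, 0.2508]
tool_rot: [1.038, 1.566, 0.647]
contact_force: [-0.0, 0.8, 0.1]
opening: 0.0917
```

{"op": "play_rows", "data": {"moves": [[[0, -0.043, 0.017, 0, 1], [0, -0.043, 0.017, 0, 1], [0, -0.043, 0.017, 0, 1], [0, -0.043, 0.017, 0, 1], [0, -0.043, 0.017, 0, 1], [0, -0.043, 0.017, 0, 1], [0, -0.043, 0.017, 0, 1], [0, -0.043, 0.017, 0, 1], [0, 0, 0, -8, 1], [0, 0, 0, -8, 1]]]}}

```text
time: 2.9
tool_pos: [0.4416, -0.3005, 0.25]
tool_rot: [0.207, 1.561, 0.094]
contact_force: [-0.7, -0.4, -0.7]
opening: 0.092
```

```bash
python3 - <<'E'
from h import *
snap('wrist','w1.png'); info()
E
```

```text
t 2.95 pos [ 0.4416 -0.3007  0.25  ] F [-0.47 -0.16 -0.44] M [ 0.008  0.063 -0.02 ] open 0.0918
x [ 9.6e-03  3.0e-04 -1.0e+00] y [0.1045 0.9945 0.0013] z [ 0.9945 -0.1045  0.0096]
```

View pics/w1.png

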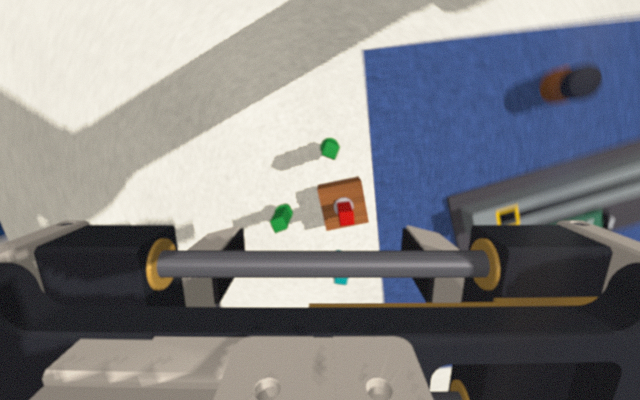

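```bash
python3 - <<'E'
from h import *
cal=robot.get_calibration('wrist')
for p,z in [((344,213),.075),((343,204),.037),((509,216),.042)]: print(np.round(at('wrist',p,z,cal),4))
im=cv2.imread('pics/w1.png')
cv2.imwrite('pics/c4.png',cv2.resize(im[165:245,290:390],None,fx=7,fy=7,interpolation=cv2.INTER_CUBIC))
cv2.imwrite('pics/c5.png',cv2.resize(im[130:250,440:640],None,fx=4,fy=4,interpolation=cv2.INTER_CUBIC))
E
```

```text
[ 0.4815 -0.2797  0.075 ]
[ 0.4811 -0.2783  0.037 ]
[ 0.5196 -0.0586  0.042 ]
```

View pics/c4.png

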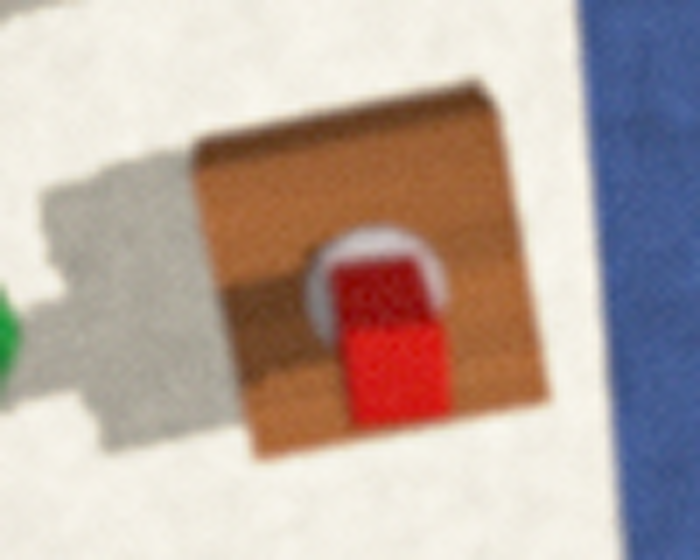

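View pics/c5.png

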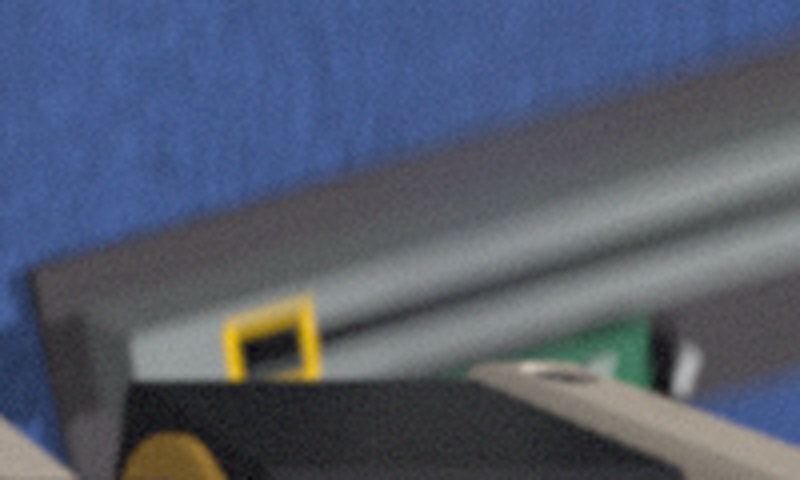

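```bash
python3 - <<'E'
from h import *
cal=robot.get_calibration('wrist')
for p,z in [((346.6,218),.082),((344,206.9),.039),((343.5,205.3),.034)]: print(np.round(at('wrist',p,z,cal),4))
# grip corners
q=np.array([(343,325),(440,320),(450,415),(352,425)])/7+[290,165]
P=np.array([at('wrist',x,.087,cal)for x in q]);print(P.round(4));e=P-np.roll(P,-1,0);print(np.degrees(np.arctan2(e[:,1],e[:,0])),np.linalg.norm(e,axis=1))
im=cv2.imread('pics/c1.png')
# top stand corners from c1
q=np.array([(113,205),(222,197),(229,293),(121,298)])/4+[380,180]
P=np.array([at('top',x,.034)for x in q]);print(P.mean(0).round(4));e=P-np.roll(P,-1,0);print(np.degrees(np.arctan2(e[:,1],e[:,0])),np.linalg.norm(e,axis=1))
q=np.array([(189,233),(214,230),(215,263),(190,264)])/4+[380,180]
P=np.array([at('top',x,.087)for x in q]);print(P.mean(0).round(4))
print(at('top',np.array([178,249])/4+[380,180],.039))
E
```

```text
[ 0.4857 -0.2775  0.082 ]
[ 0.4847 -0.2774  0.039 ]
[ 0.4839 -0.2777  0.034 ]
[[ 0.4751 -0.2858  0.087 ]
 [ 0.4759 -0.2698  0.087 ]
 [ 0.4927 -0.2694  0.087 ]
 [ 0.4927 -0.2859  0.087 ]]
[ -92.91729073 -178.70969635   90.17031053   -0.24802318] [0.01606134 0.0167897  0.01649509 0.01765207]
[ 0.4844 -0.2761  0.034 ]
[  95.70014415    3.72511527  -85.82705346 -175.08359004] [0.0668011  0.05821438 0.06559007 0.05643701]
[ 0.4841 -0.281   0.087 ]
[ 0.48384695 -0.27902862  0.039     ]
```

```bash
python3 - <<'E'
from h import *
o,R=st(); print(delta(np.array([.484,-.2775,.15])-o['tool_pos']))
E
```

```text
[0.1004 0.0274 0.0388]
```

{"op": "play_rows", "data": {"moves": [[[0.012, 0.0045, 0.0065, 0, 0.1], [0.012, 0.0045, 0.0065, 0, 0.1], [0.012, 0.0045, 0.0065, 0, 0.1], [0.012, 0.0045, 0.0065, 0, 0.1], [0.012, 0.0045, 0.0065, 0, 0.1], [0.012, 0.0045, 0.0065, 0, 0.1], [0.012, 0, 0, -3, 0.1], [0.012, 0, 0, -3, 0.1], [0, 0, 0, 0, 0.1], [0, 0, 0, 0, 0.1]]]}}

```text
time: 3.95
tool_pos: [0.4897, -0.2712, 0.1433]
tool_rot: [0.53, 1.563, 0.525]
contact_force: [0.5, -0.5, 0.1]
opening: 0.0504
```

```bash
python3 - <<'E'
from h import *
im=snap('wrist','w2.png'); o,R=info()
print(delta(np.array([.484,-.2775,.048])-o['tool_pos']))
cal=robot.get_calibration('wrist'); print(proj('wrist',[.484,-.2775,.087],cal))
E
```

```text
t 4.0 pos [ 0.4896 -0.2712  0.1433] F [-0.34  0.49 -0.53] M [ 0.088  0.036 -0.009] open 0.0502
x [ 0.0064  0.0038 -1.    ] y [0.0049 1.     0.0039] z [ 1.     -0.005   0.0063]
[ 0.0953 -0.0067 -0.0062]
[315.12497526 206.73447451]
```

View pics/w2.png

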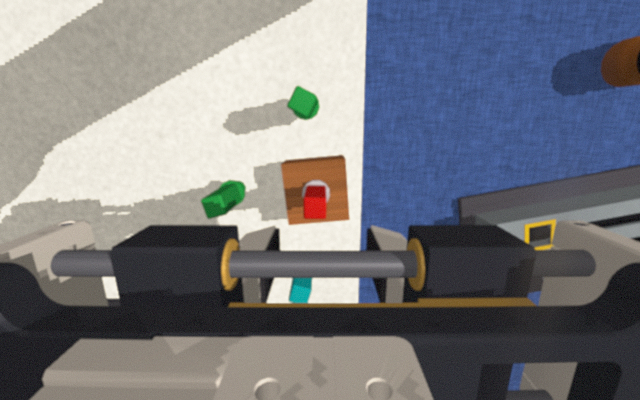

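```bash
python3 - <<'E'
from h import *
im=cv2.imread('pics/w2.png')
cv2.imwrite('pics/c6.png',cv2.resize(im[140:230,270:360],None,fx=6,fy=6,interpolation=cv2.INTER_CUBIC))
cv2.imwrite('pics/c7.png',cv2.resize(im[180:260,440:640],None,fx=4,fy=4,interpolation=cv2.INTER_CUBIC))
E
```

```text
(no output)
```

View pics/c6.png

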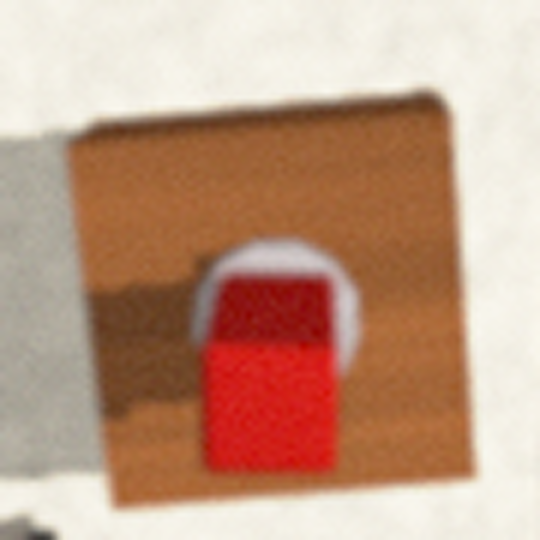

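View pics/c7.png

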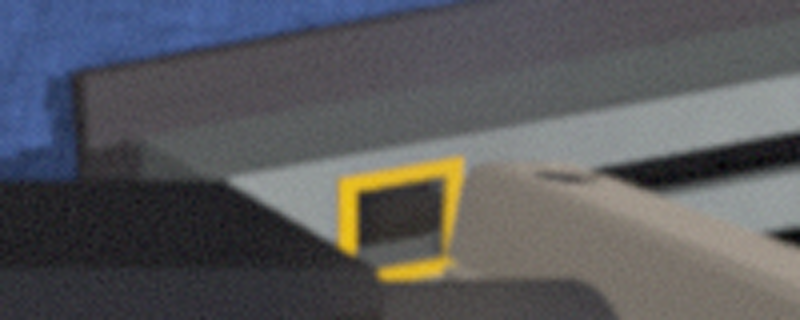

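{"op": "play_rows", "data": {"moves": [[[0, -0.003, -0.0025, 0, 0.1], [0, -0.003, -0.0025, 0, 0.1], [0.015, 0, 0, 0, 0.1], [0.015, 0, 0, 0, 0.1], [0.015, 0, 0, 0, 0.1], [0.015, 0, 0, 0, 0.1], [0.015, 0, 0, 0, 0.1], [0.005, 0, 0, 0, 0.1], [0, 0, 0, 0, 0.1], [0, 0, 0, 0, 0.1]]]}}

```text
time: 5.0
tool_pos: [0.4866, -0.283, 0.0671]
tool_rot: [-0.279, 1.554, -0.292]
contact_force: [0.8, -1.2, -0.7]
opening: 0.0506
```

```bash
python3 - <<'E'
from h import *
im=snap('wrist','w3.png'); o,R=info()
print(delta(np.array([.4845,-.2775,.048])-o['tool_pos']))
E
```

```text
t 5.05 pos [ 0.4867 -0.283   0.0673] F [ 0.26 -0.74  0.76] M [0.015 0.022 0.008] open 0.0501
x [ 0.0169 -0.0053 -0.9998] y [ 0.0125  0.9999 -0.0051] z [ 0.9998 -0.0124  0.0169]
[ 0.0192  0.0056 -0.0026]
```

View pics/w3.png

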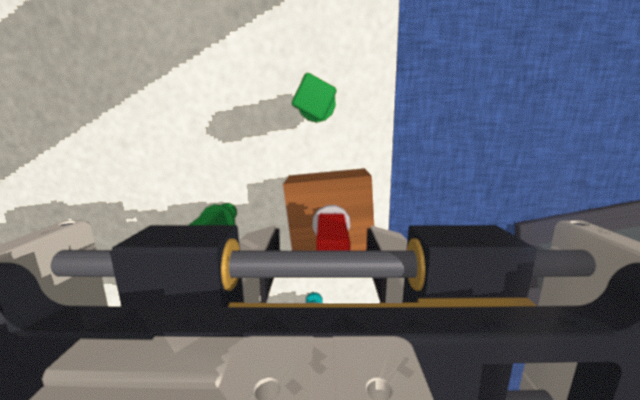

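{"op": "play_rows", "data": {"moves": [[[0, 0.0027, -0.001, 0, 0.1], [0, 0.0027, -0.001, 0, 0.1], [0.005, 0, 0, 0, 0.1], [0.005, 0, 0, 0, 0.1], [0.005, 0, 0, 0, 0.1], [0.002, 0, 0, 0, 0.1], [0, 0, 0, 0, 0.1], [0, 0, 0, 0, 0.1], [0, 0, 0, 0, 0.1], [0, 0, 0, 0, 0.1]]]}}

```text
time: 6.05
tool_pos: [0.4857, -0.2777, 0.0504]
tool_rot: [-0.339, 1.55, -0.351]
contact_force: [-0.2, 0.6, -0.3]
opening: 0.0503
```

```bash
python3 - <<'E'
from h import *
o,R=info()
print(delta(np.array([.4845,-.2775,.048])-o['tool_pos']))
E
```

```text
t 6.05 pos [ 0.4857 -0.2777  0.0504] F [-0.22  0.59 -0.31] M [ 0.015 -0.01  -0.026] open 0.0503
x [ 0.0191 -0.007  -0.9998] y [ 0.0124  0.9999 -0.0068] z [ 0.9997 -0.0123  0.0192]
[ 0.0024  0.0003 -0.0012]
```

{"op": "play_rows", "data": {"moves": [[[0.001, 0, -0.001, 0, -0.3], [0, 0, 0, 0, -0.7], [0, 0, 0, 0, -1], [0, 0, 0, 0, -1], [0, 0, 0, 0, -1], [0, 0, 0, 0, -1], [0, 0, 0, 0, -1], [0, 0, 0, 0, -1], [0, 0, 0, 0, -1], [0, 0, 0, 0, -1]]], "grip_force": 25}}

```text
time: 7.05
tool_pos: [0.4848, -0.2779, 0.0497]
tool_rot: [-0.352, 1.55, -0.365]
contact_force: [-0.7, -0.1, 0.3]
opening: 0.0178
```

```bash
python3 - <<'E'
from h import *
o,R=info()
E
```

```text
t 7.05 pos [ 0.4848 -0.2779  0.0497] F [-0.7  -0.05  0.26] M [ 0.045 -0.012 -0.004] open 0.0178
x [ 0.0197 -0.0075 -0.9998] y [ 0.0124  0.9999 -0.0073] z [ 0.9997 -0.0122  0.0198]
```

{"op": "play_rows", "data": {"moves": [[[-0.01, 0, 0, 0, -1], [-0.01, 0, 0, 0, -1], [-0.01, 0, 0, 0, -1], [-0.01, 0, 0, 0, -1], [-0.01, 0, 0, 0, -1], [-0.01, 0, 0, 0, -1], [-0.01, 0, 0, 0, -1], [-0.01, 0, 0, 0, -1], [0, 0, 0, 0, -1], [0, 0, 0, 0, -1]]]}}

```text
time: 8.05
tool_pos: [0.4834, -0.2775, 0.1385]
tool_rot: [-0.383, 1.547, -0.395]
contact_force: [-0.1, 1.0, -0.4]
opening: 0.0183
```

```bash
python3 - <<'E'
from h import *
snap('top','top1.png');snap('scene','scene1.png')
o,R=info()
im=cv2.imread('pics/top1.png')
cv2.imwrite('pics/c8.png',cv2.resize(im[190:260,240:370],None,fx=6,fy=6,interpolation=cv2.INTER_CUBIC))
im=cv2.imread('pics/scene1.png')
cv2.imwrite('pics/c9.png',cv2.resize(im[60:230,160:420],None,fx=3,fy=3,interpolation=cv2.INTER_CUBIC))
E
```

```text
t 8.15 pos [ 0.4833 -0.2774  0.1381] F [-0.27  0.96 -2.15] M [0.079 0.011 0.022] open 0.018
x [ 0.0212 -0.0087 -0.9997] y [ 0.0124  0.9999 -0.0084] z [ 0.9997 -0.0122  0.0213]
```

View pics/c8.png

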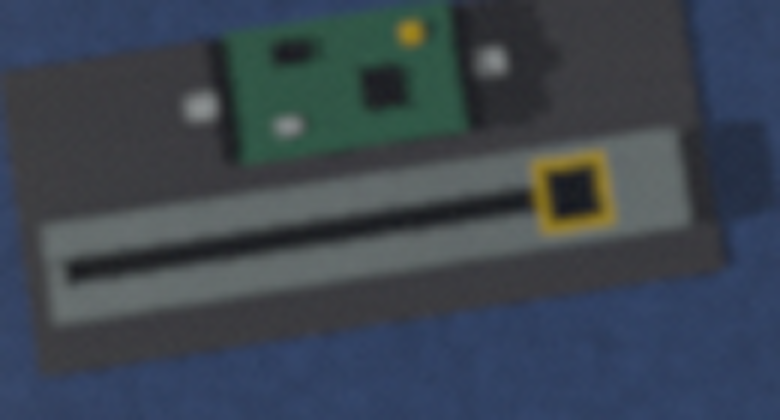

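View pics/c9.png

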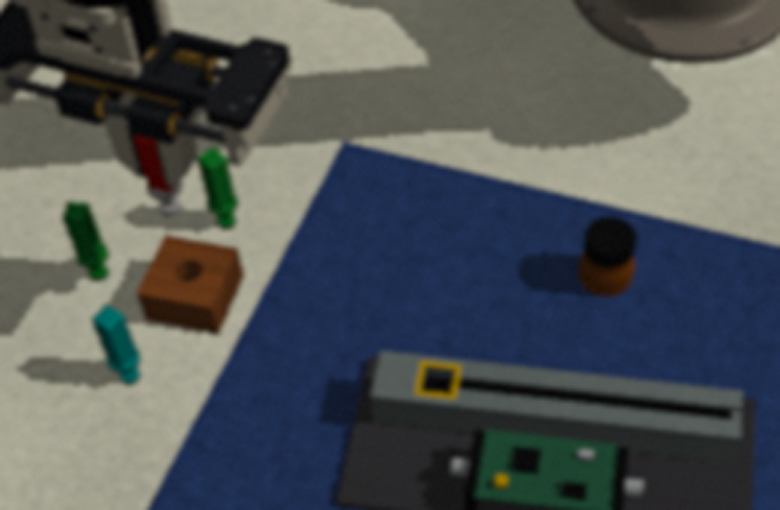

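```bash
cat > pose.py <<'E'
from h import *
from scipy.optimize import least_squares
H=np.array([[0,-.085],[0,.124],[-.02,-.13],[.02,-.13],[-.02,.13],[.02,.13]])
t=np.array([(573,192),(68,271),(692,222),(680,128),(50,326),(40,225)])/6+[240,190]
s=np.array([(438,379),(730,412),(378,352),(372,398),(745,390),(742,437)])/3+[160,60]
C={c:robot.get_calibration(c) for c in('top','scene')}
def w(p,h,z=.042):
    c,sn=np.cos(p[2]),np.sin(p[2]);return [p[0]+c*h[0]-sn*h[1],p[1]+sn*h[0]+c*h[1],z]
def run(cs):
    f=lambda p:np.concatenate([proj(c,w(p,h),C[c])-q for c,Q in cs for h,q in zip(H,Q)])
    r=least_squares(f,[.51,.02,.16],loss='soft_l1'); return r.x,r.fun.reshape(-1,2).round(1)
if __name__=='__main__':
    for cs in ([('top',t)],[('scene',s)],[('top',t),('scene',s)]):
        x,f=run(cs);print(x.round(4),np.degrees(x[2]).round(2),'open',np.round(w(x,[0,-.085]),4));print(f.tolist())
E
python3 pose.py
```

```text
[0.5119 0.021  0.1802] 10.32 open [ 0.5271 -0.0626  0.042 ]
[[0.2, 0.0], [-0.7, 0.2], [-0.0, 0.3], [-0.7, -0.2], [0.9, -0.4], [0.4, 0.1]]
[0.5127 0.024  0.1883] 10.79 open [ 0.5286 -0.0595  0.042 ]
[[-0.1, 0.6], [1.1, 0.0], [0.7, -0.1], [-0.5, -0.3], [-0.8, -0.1], [-0.2, -0.0]]
[0.5122 0.0226 0.1831] 10.49 open [ 0.5277 -0.061   0.042 ]
[[-0.5, -0.2], [-1.4, 0.2], [-0.7, 0.0], [-1.4, -0.5], [0.3, -0.4], [-0.3, 0.1], [-0.6, 0.1], [0.5, -0.1], [0.3, -0.7], [-1.0, -0.9], [-1.4, -0.2], [-0.8, -0.1]]
```

{"op": "play_rows", "data": {"moves": [[[0, 0.023, 0, 0, -1], [0, 0.023, 0, 0, -1], [0, 0.023, 0, 0, -1], [0, 0.023, 0, 0, -1], [0, 0.023, 0, 0, -1], [0, 0.023, 0, 0, -1], [0, 0.023, 0, 0, -1], [0, 0.022, 0, -5, -1], [0, 0.015, 0, -6, -1], [0, 0, 0, 0, -1]]]}}

```text
time: 9.15
tool_pos: [0.4814, -0.0718, 0.1304]
tool_rot: [-0.537, 1.559, -0.354]
contact_force: [0.6, -0.0, -1.1]
opening: 0.0178
```

```bash
python3 - <<'E'
from h import *
from pose import *
snap('wrist','w4.png')
o,R=info(); print(np.degrees(np.arctan2(R[1,1],R[0,1])))
cal=robot.get_calibration('wrist')
for h in [[0,-.085],[0,-.02],[.0,.05]]: print(proj('wrist',w([.5122,.0226,.1831],h),cal))
E
```

```text
t 9.2 pos [ 0.4816 -0.0726  0.1305] F [ 0.16  1.35 -1.62] M [ 0.044  0.049 -0.049] open 0.018
x [ 0.0112 -0.0045 -0.9999] y [-0.179   0.9838 -0.0064] z [0.9838 0.179  0.0102]
100.30969246656063
[327.63096835 251.78438017]
[397.97377798 251.73273685]
[473.39032355 251.53208233]
```

View pics/w4.png

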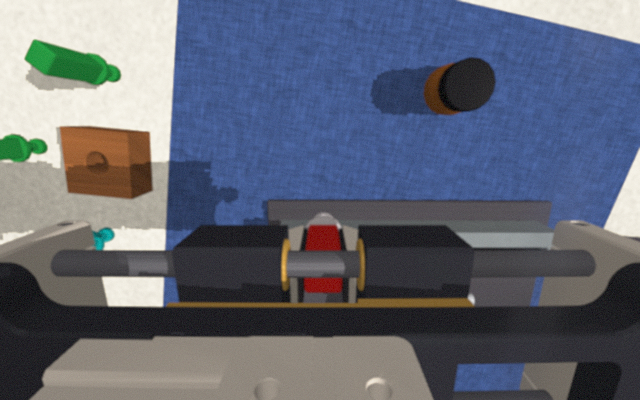

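{"op": "play_rows", "data": {"moves": [[[0, 0, -0.014, 0, -1], [0, 0, -0.014, 0, -1], [0, 0, -0.014, 0, -1], [0, 0, -0.014, 0, -1], [0, 0, 0, 0, -1], [0, 0, 0, 0, -1], [0, 0, 0, 0, -1], [0, 0, 0, 0, -1], [0, 0, 0, 0, -1], [0, 0, 0, 0, -1]]]}}

```text
time: 10.2
tool_pos: [0.4279, -0.0886, 0.1288]
tool_rot: [-0.638, 1.557, -0.48]
contact_force: [0.3, 0.0, -0.8]
opening: 0.0179
```

```bash
python3 - <<'E'
from h import *
from pose import *
snap('wrist','w5.png')
o,R=info(); print(np.degrees(np.arctan2(R[1,1],R[0,1])))
cal=robot.get_calibration('wrist')
for h in [[0,-.085],[0,-.02],[.0,.05]]: print(proj('wrist',w([.5122,.0226,.1831],h),cal))
im=cv2.imread('pics/w5.png')
cv2.imwrite('pics/c10.png',cv2.resize(im[150:250,250:450],None,fx=4,fy=4,interpolation=cv2.INTER_CUBIC))
E
```

```text
t 10.25 pos [ 0.4279 -0.0886  0.1288] F [ 0.2  -0.63 -1.61] M [ 0.011  0.015 -0.008] open 0.0182
x [ 0.0125 -0.0065 -0.9999] y [-0.1575  0.9875 -0.0084] z [0.9874 0.1576 0.0113]
99.06273237558617
[336.0793453  304.85204274]
[403.17774209 303.6291335 ]
[475.35844434 302.04217848]
```

View pics/c10.png

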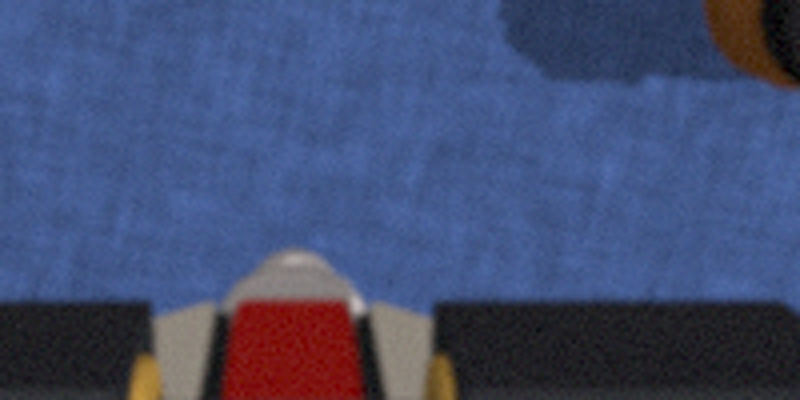

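{"op": "play_rows", "data": {"moves": [[[0, 0.0013, 0.013, 0, -1], [0, 0.0013, 0.013, 0, -1], [0, 0.0013, 0.013, 0, -1], [0, 0.0013, 0.013, 0, -1], [0, 0.0013, 0.013, 0, -1], [0, 0.0013, 0.013, 0, -1], [0, 0.0013, 0.013, 0, -1], [0, 0.0013, 0.012, -1.4, -1], [0, 0, 0, 0, -1], [0, 0, 0, 0, -1]]]}}

```text
time: 11.25
tool_pos: [0.5346, -0.0587, 0.1286]
tool_rot: [-0.685, 1.558, -0.5]
contact_force: [-0.4, -0.1, -1.1]
opening: 0.0177
```

```bash
cat > look.py <<'E'
import sys
from h import *
from pose import *
n=sys.argv[1]
snap('wrist',n+'.png')
o,R=info(); print('yaw',np.degrees(np.arctan2(R[1,1],R[0,1])))
P=[.5122,.0226,.1831]
c=np.array([[np.cos(P[2]),-np.sin(P[2])],[np.sin(P[2]),np.cos(P[2])]])
print('TCP in holder',c.T@(o['tool_pos'][:2]-np.array(P[:2])))
cal=robot.get_calibration('wrist')
for h in [[0,-.085],[0,-.02],[.0,.05]]: print(proj('wrist',w(P,h),cal))
im=cv2.imread('pics/'+n+'.png')
cv2.imwrite('pics/'+n+'c.png',cv2.resize(im[150:270,250:430],None,fx=4.4,fy=4.4,interpolation=cv2.INTER_CUBIC))
E
python3 look.py w6
```

```text
t 11.3 pos [ 0.5345 -0.0587  0.1287] F [-0.04 -0.36 -0.64] M [ 0.076  0.014 -0.013] open 0.0178
x [ 0.0113 -0.0061 -0.9999] y [-0.184   0.9829 -0.0081] z [0.9829 0.1841 0.01  ]
yaw 100.60212023199654
TCP in holder [ 0.00712338 -0.08403903]
[323.27431361 195.03878406]
[398.10019591 195.35800048]
[478.31100641 195.71535452]
```

View pics/w6c.png

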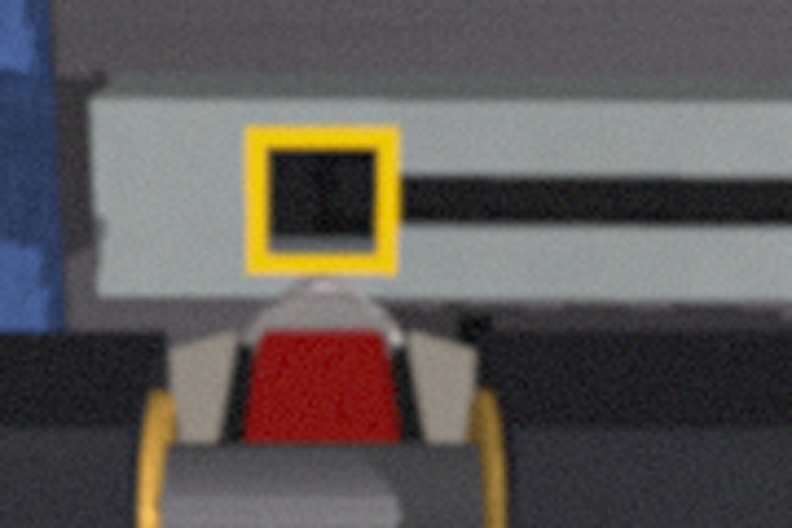

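```bash
python3 - <<'E'
from h import *
o,R=st();cal=robot.get_calibration('wrist')
for a in(.0107,.0157): print(proj('wrist',o['tool_pos']+R@np.array([a,0,-.013]),cal),proj('wrist',o['tool_pos']+R@np.array([a,0.013,0]),cal))
E
```

```text
[323.76604626 216.08611329] [344.63285738 236.02213789]
[323.74772648 213.66586855] [344.06971021 233.12458402]
```

{"op": "play_rows", "data": {"moves": [[[0, -0.001, -0.004, 0, -1], [0, 0, -0.004, 0, -1], [0, 0, 0, 0, -1], [0.008, 0, 0, 0, -1], [0.008, 0, 0, 0, -1], [0.008, 0, 0, 0, -1], [0.008, 0, 0, 0, -1], [0.005, 0, 0, 0, -1], [0, 0, 0, 0, -1], [0, 0, 0, 0, -1]]]}}

```text
time: 12.3
tool_pos: [0.5243, -0.062, 0.0874]
tool_rot: [-0.761, 1.561, -0.578]
contact_force: [0.9, -0.4, -0.6]
opening: 0.018
```

```bash
python3 look.py w7
```

```text
t 12.35 pos [ 0.5243 -0.062   0.0875] F [-0.27 -0.26 -2.17] M [ 0.048  0.04  -0.004] open 0.0174
x [ 0.0085 -0.0055 -0.9999] y [-0.1819  0.9833 -0.0069] z [0.9833 0.182  0.0073]
yaw 100.48124876987455
TCP in holder [-0.0035164  -0.08536433]
[324.58836313 222.65856873]
[412.28301566 222.84019757]
[505.99126535 222.9348595 ]
```

View pics/w7c.png

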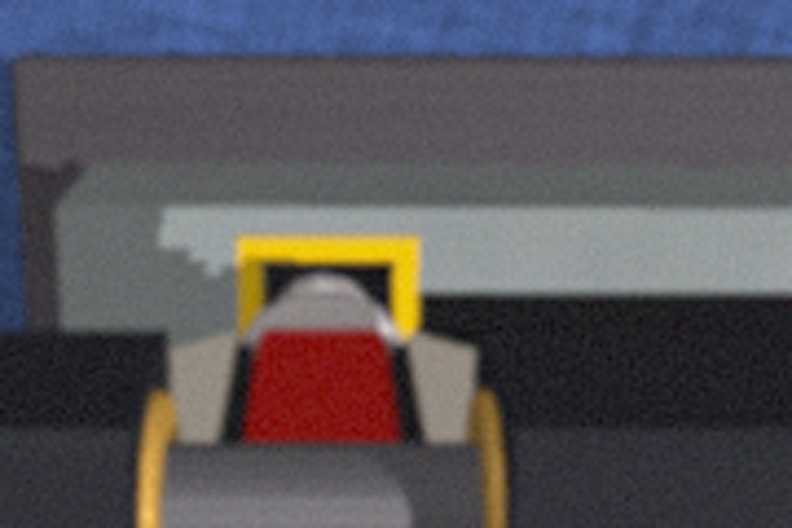

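{"op": "play_rows", "data": {"moves": [[[0, 0.0004, 0.0025, 0, -1], [0, 0, 0, 0, -1], [0, 0, 0, 0, -1], [0, 0, 0, 0, -1], [0.002, 0, 0, 0, -1], [0.002, 0, 0, 0, -1], [0, 0, 0, 0, -1], [0, 0, 0, 0, -1], [0, 0, 0, 0, -1], [0, 0, 0, 0, -1]]]}}

```text
time: 13.35
tool_pos: [0.5277, -0.0612, 0.0842]
tool_rot: [-0.704, 1.558, -0.521]
contact_force: [-0.1, -0.2, -1.5]
opening: 0.0181
```

```bash
python3 look.py w8
```

```text
t 13.4 pos [ 0.5277 -0.0612  0.0843] F [ 0.23  0.45 -1.12] M [0.018 0.021 0.012] open 0.0179
x [ 0.0107 -0.0061 -0.9999] y [-0.182   0.9833 -0.008 ] z [0.9832 0.1821 0.0094]
yaw 100.48682114956074
TCP in holder [-6.71461116e-05 -8.52410142e-02]
[324.4518876  219.51449542]
[413.8513909 219.7368056]
[509.4018299  219.88520776]
```

{"op": "play_rows", "data": {"moves": [[[0.002, 0, 0, 0, -1], [0.002, 0, 0, 0, -1], [0.002, 0, 0, 0, -1], [0.002, 0, 0, 0, -1], [0.002, 0, 0, 0, -1], [0.002, 0, 0, 0, -1], [0.001, 0, 0, 0, -1], [0, 0, 0, 0, -1], [0, 0, 0, 0, -1], [0, 0, 0, 0, -1]]]}}

```text
time: 14.4
tool_pos: [0.5277, -0.0613, 0.0699]
tool_rot: [-0.708, 1.559, -0.525]
contact_force: [1.0, -0.1, -1.5]
opening: 0.0178
```

```bash
python3 look.py w9
```

```text
t 14.45 pos [ 0.5278 -0.0613  0.0699] F [-0.78  0.17 -1.21] M [0.088 0.048 0.004] open 0.018
x [ 0.0105 -0.0061 -0.9999] y [-0.1821  0.9833 -0.0079] z [0.9832 0.1821 0.0092]
yaw 100.48953369465222
TCP in holder [ 5.45095430e-05 -8.53394313e-02]
[324.52075951 226.23267048]
[420.1997117  226.46650857]
[522.29591842 226.57865103]
```

View pics/w9c.png

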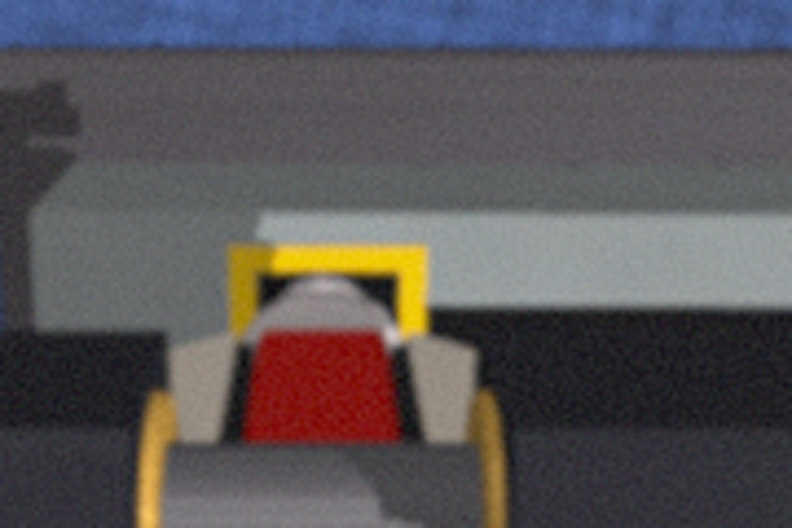

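{"op": "play_rows", "data": {"moves": [[[0.001, 0, 0, 0, -1], [0.001, 0, 0, 0, -1], [0.0005, 0, 0, 0, -1], [0.0005, 0, 0, 0, -1], [0.0005, 0, 0, 0, -1], [0.0005, 0, 0, 0, -1], [0.0005, 0, 0, 0, -1], [0.0005, 0, 0, 0, -1], [0.0005, 0, 0, 0, -1], [0.0005, 0, 0, 0, -1]]]}}

```text
time: 15.45
tool_pos: [0.528, -0.0613, 0.0677]
tool_rot: [-0.682, 1.556, -0.499]
contact_force: [-1.9, 0.1, 5.2]
opening: 0.0176
```

```bash
python3 look.py w10
```

```text
t 15.5 pos [ 0.528  -0.0613  0.0677] F [-1.83  0.9   4.74] M [0.122 0.462 0.016] open 0.0182
x [ 0.0126 -0.0069 -0.9999] y [-0.1824  0.9832 -0.009 ] z [0.9831 0.1825 0.0111]
yaw 100.51151163202435
TCP in holder [ 0.00020983 -0.08540763]
[324.67095075 227.06845517]
[421.48463072 227.38301113]
[524.83298817 227.57346408]
```

{"op": "play_rows", "data": {"moves": [[[0, 0.002, 0, 0, -1], [0.0001, 0.003, 0, 0, -1], [0.0001, 0.004, 0, 0, -1], [0.0001, 0.004, 0, 0, -1], [0.0001, 0.004, 0, 0, -1], [0.0001, 0.004, 0, 0, -1], [0.0001, 0.004, 0, 0, -1], [0.0001, 0.004, 0, 0, -1], [0.0001, 0.003, 0, 0, -1], [0.0001, 0, 0, 0, -1]]]}}

```text
time: 16.5
tool_pos: [0.5236, -0.0291, 0.0677]
tool_rot: [-0.73, 1.55, -0.545]
contact_force: [0.2, -1.1, 4.9]
opening: 0.0178
```

```bash
python3 look.py w11
```

```text
t 16.55 pos [ 0.5236 -0.0291  0.0677] F [-1.15 -1.64  3.55] M [-0.165  0.127  0.007] open 0.018
x [ 0.0178 -0.0106 -0.9998] y [-0.1831  0.983  -0.0137] z [0.9829 0.1833 0.0155]
yaw 100.55229843839746
TCP in holder [ 0.00183192 -0.05291726]
[276.49802166 224.34598346]
[373.40829041 224.94201243]
[477.93904925 225.45310988]
```

View pics/w11c.png

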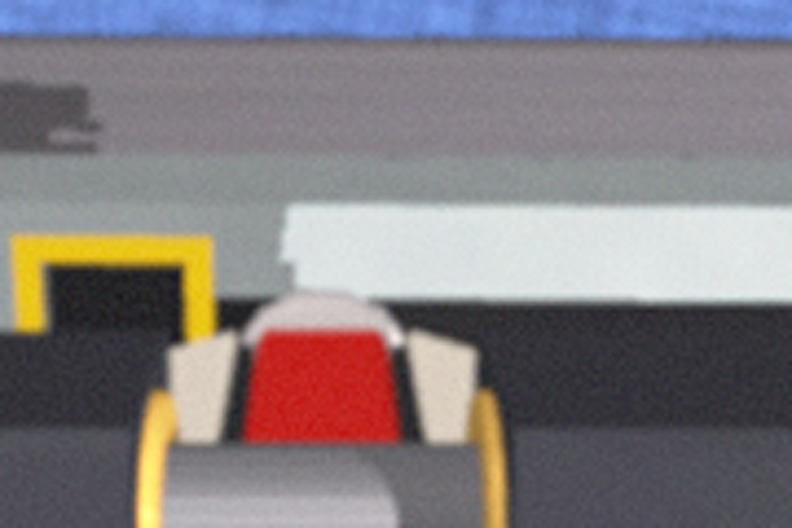

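```bash
python3 - <<'E'
from h import *
a=[cv2.resize(cv2.imread(f'pics/{n}.png')[200:270,290:360],None,fx=5,fy=5,interpolation=cv2.INTER_CUBIC) for n in('w9','w11')]
cv2.imwrite('pics/cmp.png',np.hstack(a))
E
```

```text
(no output)
```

View pics/cmp.png

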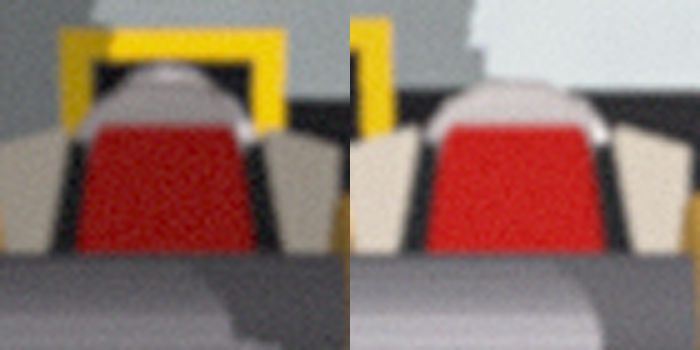

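{"op": "play_rows", "data": {"moves": [[[0.0001, 0.002, -0.0008, 0, -1], [0.0001, 0.0025, -0.0008, 0, -1], [0.0002, 0.0025, 0, 0, -1], [0.0002, 0.0025, 0, 0, -1], [0.0003, 0.002, 0, 0, -1], [0.0003, 0.002, 0, 0, -1], [0.0003, 0.0015, 0, 0, -1], [0.0003, 0.0015, 0, 0, -1], [0.0003, 0.0015, 0, 0, -1], [0.0003, 0.0015, 0, 0, -1]]]}}

```text
time: 17.55
tool_pos: [0.5207, -0.0134, 0.0677]
tool_rot: [-0.83, 1.54, -0.645]
contact_force: [-1.0, -5.3, 5.6]
opening: 0.0179
```

```bash
cat > q.py <<'E'
from h import *
o,R=info()
P=[.5122,.0226,.1831]
c=np.array([[np.cos(P[2]),-np.sin(P[2])],[np.sin(P[2]),np.cos(P[2])]])
f=o['tool_pos']+.0377*R[:,0]
print('TCP in holder',(c.T@(o['tool_pos'][:2]-np.array(P[:2]))).round(4),'foot',(c.T@(f[:2]-np.array(P[:2]))).round(4),f[2].round(4))
E
python3 q.py
```

```text
t 17.55 pos [ 0.5207 -0.0134  0.0677] F [-1.03 -5.25  5.59] M [-1.293  0.108 -0.032] open 0.0179
x [ 0.0245 -0.0185 -0.9995] y [-0.184   0.9827 -0.0227] z [0.9826 0.1844 0.0207]
TCP in holder [ 0.0018 -0.0369] foot [ 0.0026 -0.0378] 0.03
```

{"op": "play_rows", "data": {"moves": [[[0, 0.002, -0.001, 0, -1], [0.0001, 0.002, -0.001, 0, -1], [0.0002, 0.002, -0.0005, 0, -1], [0.0002, 0.002, 0, 0, -1], [0.0002, 0.002, 0, 0, -1], [0.0002, 0.002, 0, 0, -1], [0.0002, 0.002, 0, 0, -1], [0.0002, 0.002, 0, 0, -1], [0.0002, 0.002, 0, 0, -1], [0.0002, 0.001, 0, 0, -1]]]}}

```text
time: 18.55
tool_pos: [0.5152, 0.0059, 0.0666]
tool_rot: [-0.813, 1.536, -0.627]
contact_force: [0.4, -0.2, -0.8]
opening: 0.018
```

```bash
python3 q.py
```

```text
t 18.55 pos [0.5152 0.0059 0.0666] F [ 0.43 -0.16 -0.75] M [ 0.094  0.004 -0.005] open 0.018
x [ 0.0279 -0.0202 -0.9994] y [-0.1847  0.9825 -0.025 ] z [0.9824 0.1852 0.0237]
TCP in holder [-0.0001 -0.017 ] foot [ 0.0008 -0.0179] 0.029
```

{"op": "play_rows", "data": {"moves": [[[0.0005, 0, 0, 0, -1], [0.0005, 0, 0, 0, -1], [0.0005, 0, 0, 0, -1], [0.0005, 0, 0, 0, -1], [0.0005, 0, 0, 0, -1], [0.0004, 0, 0, 0, -1], [0.0004, 0, 0, 0, -1], [0.0003, 0, 0, 0, -1], [0.0003, 0, 0, 0, -1], [0.0003, 0, 0, 0, -1]]]}}

```text
time: 19.55
tool_pos: [0.5132, 0.0073, 0.0612]
tool_rot: [-0.845, 1.541, -0.659]
contact_force: [-0.7, -0.5, 3.9]
opening: 0.0182
```

```bash
python3 q.py
```

```text
t 19.55 pos [0.5132 0.0073 0.0612] F [-0.71 -0.5   3.93] M [-0.085  0.144 -0.016] open 0.0182
x [ 0.0232 -0.018  -0.9996] y [-0.1847  0.9826 -0.0219] z [0.9825 0.1851 0.0195]
TCP in holder [-0.0018 -0.0153] foot [-0.001  -0.0161] 0.0235
```

{"op": "play_rows", "data": {"moves": [[[0.0006, 0, 0.0005, 0, -1], [0.0006, 0, 0, 0, -1], [0.0006, 0, 0, 0, -1], [0.0006, 0, 0, 0, -1], [0.0006, 0, 0, 0, -1], [0.0006, 0, 0, 0, -1], [0.0006, 0, 0, 0, -1], [0.0006, 0, 0, 0, -1], [0.0006, 0, 0, 0, -1], [0.0006, 0, 0, 0, -1]]]}}

```text
time: 20.55
tool_pos: [0.5133, 0.0073, 0.0577]
tool_rot: [-0.858, 1.541, -0.671]
contact_force: [-2.9, -0.8, 10.1]
opening: 0.0176
```

```bash
python3 q.py
```

```text
t 20.55 pos [0.5133 0.0073 0.0577] F [-2.89 -0.84 10.08] M [-0.053  0.616 -0.012] open 0.0176
x [ 0.023  -0.0183 -0.9996] y [-0.185   0.9825 -0.0222] z [0.9825 0.1854 0.0192]
TCP in holder [-0.0017 -0.0153] foot [-0.001  -0.0161] 0.02
```

{"op": "play_rows", "data": {"moves": [[[0.0008, 0, 0, 0, -1], [0.0008, 0, 0, 0, -1], [0.0008, 0, 0, 0, -1], [0.0008, 0, 0, 0, -1], [0.0004, 0, 0, 0, -1], [0, 0, 0, 0, -1], [-0.0003, 0, 0, 0, -1], [0, 0, 0, 0, -1], [0, 0, 0, 0, -1], [0, 0, 0, 0, -1]]]}}

```text
time: 21.55
tool_pos: [0.5132, 0.0074, 0.0578]
tool_rot: [-0.837, 1.54, -0.65]
contact_force: [0.2, -0.5, 3.0]
opening: 0.0177
```

```bash
python3 q.py; python3 look.py w12; python3 - <<'E'
from h import *
snap('scene','scene2.png')
im=cv2.imread('pics/scene2.png')
cv2.imwrite('pics/c12.png',cv2.resize(im[130:250,260:420],None,fx=5,fy=5,interpolation=cv2.INTER_CUBIC))
E
```

```text
t 21.55 pos [0.5132 0.0074 0.0578] F [ 0.25 -0.54  3.02] M [-0.073  0.174 -0.003] open 0.0177
x [ 0.0243 -0.0185 -0.9995] y [-0.1852  0.9824 -0.0227] z [0.9824 0.1857 0.0205]
TCP in holder [-0.0018 -0.0152] foot [-0.001 -0.016] 0.0201
t 21.6 pos [0.5132 0.0074 0.0578] F [-1.2  -1.22  3.4 ] M [-0.072  0.223 -0.003] open 0.0181
x [ 0.0244 -0.0185 -0.9995] y [-0.1852  0.9824 -0.0227] z [0.9824 0.1856 0.0206]
yaw 100.67316196807374
TCP in holder [-0.00174334 -0.0151549 ]
[216.48392945 233.77276757]
[316.73800799 235.09965488]
[426.49096949 236.34832008]
```

View pics/w12c.png

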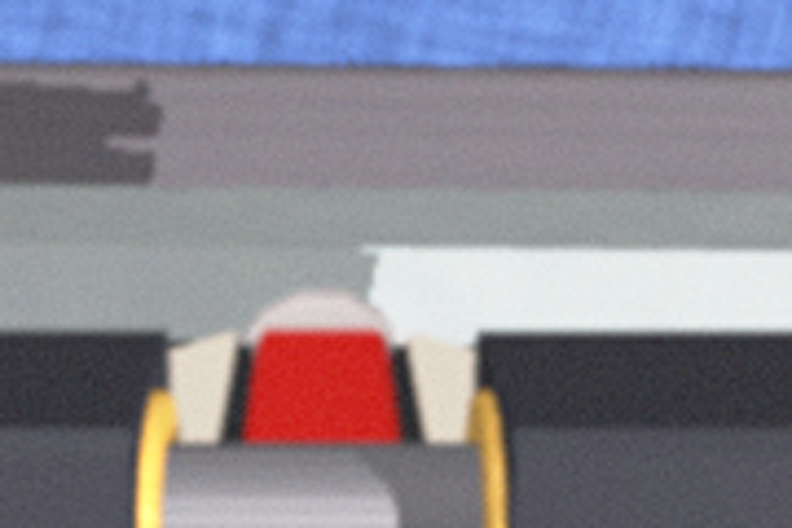

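View pics/c12.png

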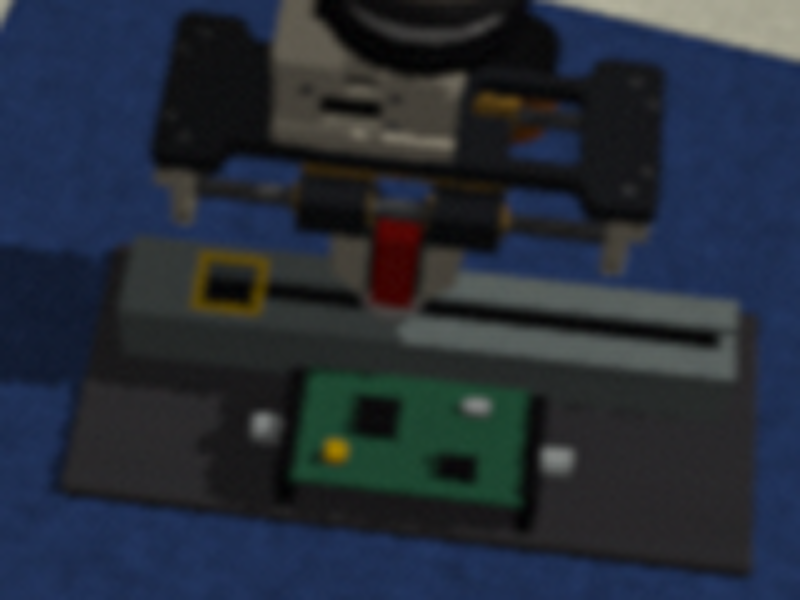

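{"op": "play_rows", "data": {"moves": [[[0, 0, 0, 0, -0.5], [0, 0, 0, 0, -0.3], [0, 0, 0, 0, -0.1], [0, 0, 0, 0, 0.1], [0, 0, 0, 0, 0.1], [0, 0, 0, 0, 0.1], [0, 0, 0, 0, 0.1], [-0.002, 0, 0, 0, 0.1], [-0.004, 0, 0, 0, 0.1], [-0.006, 0, 0, 0, 0.1]]]}}

```text
time: 22.65
tool_pos: [0.5117, 0.0082, 0.0687]
tool_rot: [-0.883, 1.544, -0.697]
contact_force: [-0.2, 0.4, 0.2]
opening: 0.0503
```

{"op": "play_rows", "data": {"moves": [[[-0.01, 0, 0, 0, 0.1], [-0.015, 0, 0, 0, 0.1], [-0.015, 0, 0, 0, 0.1], [-0.015, 0, 0, 0, 0.1], [-0.015, 0, 0, 0, 0.1], [-0.015, 0, 0, 0, 0.1], [-0.015, 0, 0, 0, 0.1], [0, 0, 0, 0, 0.1], [0, 0, 0, 0, 0.1], [0, 0, 0, 0, 0.1]]]}}

```text
time: 23.65
tool_pos: [0.5101, 0.0101, 0.1801]
tool_rot: [-0.758, 1.537, -0.571]
contact_force: [-1.0, 0.2, -0.5]
opening: 0.0505
```

```bash
python3 q.py; python3 look.py w13; python3 - <<'E'
from h import *
snap('scene','scene3.png')
im=cv2.imread('pics/scene3.png')
cv2.imwrite('pics/c13.png',cv2.resize(im[130:250,260:420],None,fx=5,fy=5,interpolation=cv2.INTER_CUBIC))
E
```

```text
t 23.65 pos [0.5101 0.0101 0.1801] F [-0.96  0.21 -0.48] M [ 0.038  0.04  -0.011] open 0.0505
x [ 0.0282 -0.0181 -0.9994] y [-0.1851  0.9825 -0.0231] z [0.9823 0.1856 0.0244]
TCP in holder [-0.0044 -0.0119] foot [-0.0035 -0.0128] 0.1424
t 23.7 pos [0.5099 0.0101 0.1798] F [ 0.27 -0.12  0.45] M [0.101 0.043 0.015] open 0.0505
x [ 0.0276 -0.0181 -0.9995] y [-0.185   0.9825 -0.0229] z [0.9823 0.1856 0.0238]
yaw 100.6660960267979
TCP in holder [-0.00452837 -0.01187591]
[257.17647205 191.59547295]
[318.72496935 192.14023612]
[385.67945643 192.74927839]
```

View pics/w13c.png

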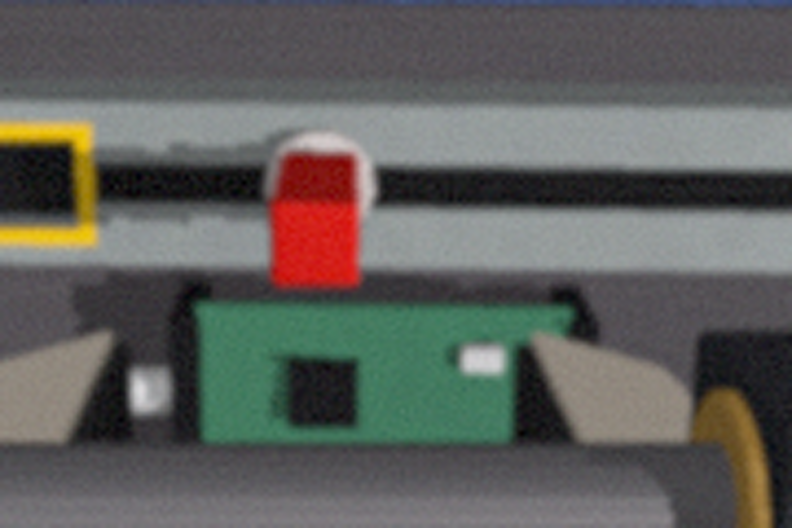

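View pics/c13.png

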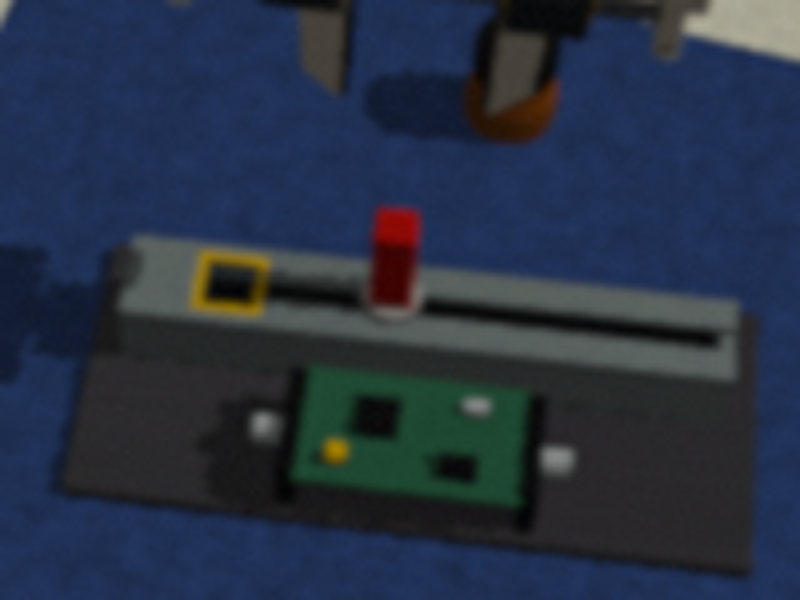

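```bash
python3 - <<'E'
from h import *
cal=robot.get_calibration('wrist')
t=at('wrist',np.array([316,244])/4.4+[250,150],.095,cal); c=at('wrist',np.array([321,183])/4.4+[250,150],.047,cal)
print(t,c,np.degrees(np.hypot(*(t-c)[:2])/.048))
P=[.5122,.0226,.1831];c2=np.array([[np.cos(P[2]),-np.sin(P[2])],[np.sin(P[2]),np.cos(P[2])]])
print(c2.T@(t[:2]-P[:2]),c2.T@(c[:2]-P[:2]))
# grip width check at top
a=[at('wrist',np.array(q)/4.4+[250,150],.095,cal) for q in((272,244),(360,244))];print(np.linalg.norm(a[0]-a[1]))
print(robot.hand_in()); print(robot.observe()['time'])
E
```

```text
[0.51330804 0.0072472  0.095     ] [0.51299797 0.00706328 0.047     ] 0.43033343749483427
[-0.00170589 -0.01529791] [-0.00204427 -0.0154223 ]
0.017420994985895704
the job is handed in; nothing more can be done
None
the job is handed in; nothing more can be done
```

The red key is locked in the holder's notch and released, and I handed the job in at about 23.7 s of the 69 s allowed. The hand-in gave no verdict.

I lifted the key out of its stand, lowered the foot through the yellow-framed opening and felt the track at 5–6 N. I then slid it along the slot until it dropped, at about y = -16 mm in the holder frame, and pressed it down until the collar landed. The wrist force I read stayed near 10 N or less, but I read it only at the end of each call, so brief peaks in between would not show.

**Last checks:**
- **Height:** the foot was about 20 mm above the bench and did not go lower under extra pressing. The pictures show the collar on the holder's top.
- **Tilt:** the key stands upright to about 0.4° in the wrist view.
- **Position:** the key sits at about (-2, -15) mm in the holder frame, within limits.
- **Release:** the gripper is open and about 12 cm above the key, with no contact force.

**Small disagreements:**
- The sideways offset came out as -1 mm from the arm pose and -2 mm from the camera. Both are within the ±6 mm limit.
- The tool tilted by about 2° during the moves, but the key stood upright again once released.

I did not measure the tray, reel and jar again at the end. I kept clear of them throughout, with the lowest part of the tool and key at least 90 mm up while travelling over the bench.

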